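# Push a row of panel meters home against the test bar

### The arm

A 6-joint arm with a two-finger parallel gripper is mounted at the origin on the work surface. World frame = base frame: x ahead of the robot, y to its left, z up, the work surface at z = 0. Lengths are in m, angles in degrees, forces in N, time in s.
With the tool pointing down it reaches from about 0.35 to 0.875 m from the base axis. Payload 4.2 kg.
Tool frame: the origin (TCP) lies midway between the tips of the shut fingers; the grasp point (between the pads) lies 19 mm behind it; z points along the fingers, y is the line along which they close (so a half turn about z gives the same grasp; the last joint's range is limited). The gripper opens to 87 mm and grips with 3 to 60 N. Pads are 19 mm wide; open, the fingers measure 117 mm over their backs; the gripper's body (75 mm by 190 mm) begins 51 mm behind the grasp point.
Start: joints at [78.129, 22.042, 0.453, 0, -68.411, -14.817], TCP at [0.281, 0.558, 0.223] pointing down, gripper open.
Joint ranges: [-179.83, 179.83], [-69.29, 118.12], [-61.27, 80.66], [-181.25, 117.63], [-171.15, -9.14], [-177.46, 177.46]. Speed limits (degrees/s): [159.86, 159.86, 180, 180, 180, 180].

### API

Orientations are given as [roll, pitch, yaw] about the fixed x, y, z axes, in that order (R = Rz(yaw) Ry(pitch) Rx(roll)).
In Python, from workcell import env gives the robot as it stands. The module is installed in compiled form; this text tells all that it offers. Calls block until the motion is done:
- env.goto(position, orientation): joint-space move of the TCP to a pose.
- env.move_straight(position, rotation=None, rate=0.15, force_limit=None): straight line of the TCP; rotation=None keeps the orientation; rate is the mean speed in m/s. With force_limit (N) it stops when the force on the tool has changed by that much, and returns True; else False.
- env.set_joints(angles): joint-space move.
- env.gripper_to(opening, grasp_force=None): opening from 0.0 (shut) to 1.0 (fully open); grasp_force is the grip in N (None keeps the last); returns when the fingers have stopped.
- env.dwell(seconds).
- env.inverse_kinematics(position, orientation): joint angles nearest the present ones, or None.
- env.read_state(): the state.
- env.grab_frame(name): name is "scene" or "top" or "wrist"; returns a dict with "image" (384x512x3 uint8, blue, green, red), "fx", "fy", "cx", "cy" (pixels), "position" and "orientation" of the camera in the world. Camera axes: x right, y up, looking along -z (the intrinsics and any distortion apply to the point x, -y, -z); pixel columns grow to the right and rows downward; lengths in m; the calibration is good to about 2 mm. A picture is of the moment at which its call begins. There is no depth.
A pose or a line that the arm cannot do raises env.Unreachable and nothing moves.
- env.close_job(): hands the job in; it is judged then, once.
Trained networks look in a picture, given as the dict that the camera call returned (one of the last four; its "shot" number tells which), for a name from the list of things; names that differ only in an ending like _2 or _b are one class to them, and where a whole thing is asked for, a point or a joint stands for the part that bears it (a point fixed in the world has none). Each returns a list of dicts, best first, with "score" (0 to 1); they miss things now and then, are a little off and sometimes report something else, mostly with a low value. They report only what shows in the picture. A call takes as long as a camera call. They do not tell look-alikes from the thing itself.
- env.search_frame(picture, thing): "xyz" ([x, y, z] in m, in world coordinates, good to about 4 mm: the middle of the surface that is visible of it).
- env.trace(picture, thing): "mask" (384x512 bool, what is visible of it).
The state is a dict: "clock": time; "joint_positions": joint angles; "qvel": joint speeds; "joint_torque": joint torques, N m; "position": TCP position; "tool_rot": TCP orientation; "force": force on the tool from outside, world axes, zero at the start; "wrist_torque": the same for the moment, N m; "opening": opening from 0.0 (shut) to 1.0 (fully open); "finger_force": force on a finger pad.
Only numpy, scipy, OpenCV 4.12 (cv2) and the standard library are available. Lean on these libraries where they do the work, as an engineer would, in place of code of your own. Each camera call takes 0.05 s, during which the arm holds its last target. There are 200 camera calls.

### The job

Three panel meters with white dials stand in a row in front of a grey test bar; the similar row with yellow dials waits for repair at another bar. Push the white-dial row from behind, all three together and without lifting any of them, until the first meter rests against its own test bar. The three must finish as one closed, straight row, square to the bar and between the two white lines.

Things in the scene. Friction and masses are not known exactly. Their poses are not given: they have to be found in the camera images.
- white_front: Foremost white-dial meter, nearest the bar. 44 mm along its x (the row direction) by 60 mm along y by 40 mm tall, 120 to 260 g, black square-edged case with a round white dial and red needle on top; origin at the centre of its underside, x points along the row roughly towards the dock, z up. Its front face starts 50 to 100 mm short of the bar.
- white_mid: Middle white-dial meter, same make and size, standing 2 to 5 mm behind the foremost.
- white_rear: Rearmost white-dial meter (the one to push on), same make and size, standing 2 to 5 mm behind the middle one; its flat back face lies 22 mm from its origin on the -x side. The bench behind it is clear for at least 50 mm.
- dock: Fixed grey test bar of the white-dial row, 110 mm along y, 28 deep, 34 tall. Origin on the bench (z = 0), mid-width on the face towards the row; x points along the push, away from the robot and into the bar. Flat white lines on the mat run 145 mm back from it, inner edges 45 mm either side of its middle. The row starts within 10 mm of the middle line and almost square. The yellow row has its own like bar.
Things that resemble listed ones, but are neither listed nor needed, are in the scene too. What is shaped like the white_mid but green is not meant.

How it is judged (in metres and radians):
At the end, for the whole second after the job is handed in: The foremost white-dial meter is within 12 mm of touching the bar, each meter within 12 mm of touching the next, all three centres within 15 mm of the middle line of the bar and within 10 degrees of square to it, upright and at rest (x of white_front in the frame of dock above -0.034 m and horizontal distance between white_front and white_mid below 0.056 m and horizontal distance between white_mid and white_rear below 0.056 m and y of white_front in the frame of dock between -0.015 and 0.015 m and angle between the x axis of each of white_front, white_mid, white_rear and the x axis of dock, either way round below 0.175 rad and angle between each of white_front, white_mid, white_rear's own z axis and vertical below 0.1 rad and linear speed of each of white_front, white_mid, white_rear below 0.01 m/s and y of white_mid in the frame of dock between -0.015 and 0.015 m and y of white_rear in the frame of dock between -0.015 and 0.015 m).
It fails at once if a white-dial meter is lifted more than 12 mm off the bench or tipped (height (world z) of any of white_front, white_mid, white_rear above 0.012 m or angle between any of white_front, white_mid, white_rear's own z axis and vertical above 0.4 rad).
It fails at once if the row is pulled apart: a gap of about 22 mm or more opens between neighbours, so that they no longer travel together (horizontal distance between white_front and white_mid above 0.066 m or horizontal distance between white_mid and white_rear above 0.066 m).
It also fails if it takes over 32 s, if anything falls off the work surface, if the arm or the gripper's body presses on something with over 40 N, if the wrist force passes 120 N, or if a joint passes its speed limit or range.

## Working session

There is one attempt and no reset: what is moved stays moved. The work goes in short steps, each a Python script; the robot and the scene stay as the last script left them, time stands still between calls to the robot, and variables do not carry over. Pictures are saved under pics/ and viewed, at most 10 in all, crops included, and the job is handed in when it is done.

```bash
mkdir -p pics; python3 - <<'E'
from workcell import env
import cv2,numpy as np
for n in("top","scene"):
    p=env.grab_frame(n); cv2.imwrite(f"pics/{n}0.png",p["image"])
    print(n,p["fx"],p["fy"],p["cx"],p["cy"],p["position"],p["orientation"],p.keys())
    for t in("white_front","dock"):
        for d in env.search_frame(p,t): print(t,np.round(d["xyz"],3),round(d["score"],2))
print(env.read_state()["clock"])
E
```

```text
top 406.7387733579387 406.7387733579387 254.8648554346075 184.6897675454925 [0.51657311 0.02235893 0.81232455] [  4.47286748  -0.33061406 -91.41787823] dict_keys(['image', 'fx', 'fy', 'cx', 'cy', 'position', 'orientation', 'shot'])
white_front [0.56  0.16  0.042] 0.79
scene 443.0760814182359 443.0760814182359 253.01314477487523 186.75151273640233 [ 1.00023104 -0.38612366  0.62431195] [44.95213255  0.57192584 46.6609467 ] dict_keys(['image', 'fx', 'fy', 'cx', 'cy', 'position', 'orientation', 'shot'])
white_front [0.566 0.153 0.034] 0.58
dock [0.664 0.125 0.029] 0.55
0.3
```

View pics/top0.png

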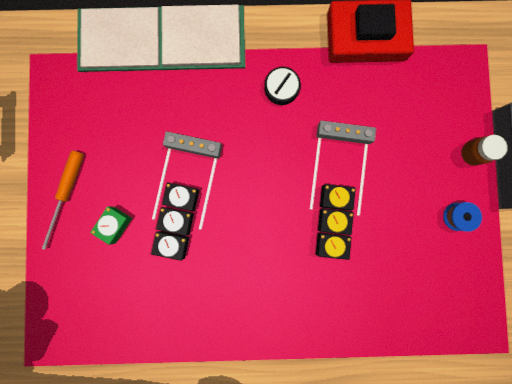

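View pics/scene0.png

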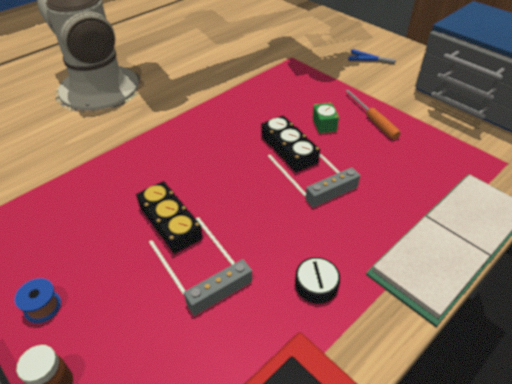

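The top view shows the white row at px (179,196), (173,221) and (168,246). Its bar is at (192,145), with white lines running from (169,150) to (154,218) and from (215,158) to (201,228). Next I'll measure the lines on z=0 and the dials on z=0.04.

```bash
cat > h.py <<'E'
from workcell import env
import cv2,numpy as np
from scipy.spatial.transform import Rotation as R
def ground(p,uv,z):
    uv=np.atleast_2d(uv).astype(float)
    d=np.c_[(uv[:,0]-p["cx"])/p["fx"],-(uv[:,1]-p["cy"])/p["fy"],-np.ones(len(uv))]
    d=R.from_euler("xyz",p["orientation"],degrees=True).apply(d)
    c=np.array(p["position"]); return (c+d*((z-c[2])/d[:,2])[:,None])[:,:2]
def measure(p,box=(140,130,235,275)):
    x0,y0,x1,y1=box
    g=p["image"][y0:y1,x0:x1].astype(int)
    m=(g.min(2)>120).astype(np.uint8)   # white: lines and dials
    n,l,s,c=cv2.connectedComponentsWithStats(m)
    lines=[];dials=[]
    for i in range(1,n):
        if s[i,4]<40: continue
        w,h=s[i,2],s[i,3]
        if h>40 and s[i,4]<0.5*w*h:
            pts=np.argwhere(l==i)[:,::-1]+[x0,y0]; W=ground(p,pts,0)
            vx,vy,a,b=cv2.fitLine(W.astype(np.float32),cv2.DIST_HUBER,0,.001,.001).ravel()
            k=np.sign(vx); u=np.array([vx,vy])*k; t=(W-[a,b])@u
            lines.append((np.array([a,b]),u,np.array([a,b])+u*t.max(),np.ptp(t)))
        elif .6<w/h<1.6 and s[i,4]>100:
            k=cv2.convexHull((np.argwhere(l==i)[:,::-1]+[x0,y0]).astype(np.int32)); M=cv2.moments(k)
            dials.append(ground(p,[M["m10"]/M["m00"],M["m01"]/M["m00"]],.04)[0])
    return lines,np.array(dials)
E
python3 - <<'E'
from h import *
p=env.grab_frame("top")
L,D=measure(p)
for a,u,e,n in L: print("line",a.round(4),"yaw",np.degrees(np.arctan2(u[1],u[0])).round(2),"end",e.round(4),"len",n.round(3))
print("dials",D.round(4)); 
for d in np.diff(D,axis=0): print(np.linalg.norm(d).round(4),np.degrees(np.arctan2(-d[1],-d[0])).round(1))
if len(L)==2:
    u=L[0][1]+L[1][1];u/=np.linalg.norm(u);v=np.array([-u[1],u[0]]);o=(L[0][2]+L[1][2])/2
    print("u",u,"o",o,"sep",(L[0][0]-L[1][0])@v)
    for d in D: print(((d-o)@u).round(4),((d-o)@v).round(4))
for n in("white_mid","dock"):
    for m in env.trace(p,n): 
        r=cv2.minAreaRect(np.argwhere(m["mask"])[:,::-1].astype(np.float32)); print(n,m["score"],r)
E
```

```text
line [0.5871 0.2037] yaw -13.36 end [0.6582 0.1868] len 0.146
line [0.5651 0.1111] yaw -13.31 end [0.6361 0.0943] len 0.145
dials [[0.5587 0.1612]
 [0.512  0.1728]
 [0.4654 0.1824]]
0.0481 -14.0
0.0476 -11.6
u [ 0.97303754 -0.23064674] o [0.64714623 0.14058064] sep 0.09520184
-0.0908 -0.0003
-0.1389 0.0002
-0.1865 -0.0012
white_mid 0.88 ((110.19231414794922, 224.96153259277344), (27.457656860351562, 34.66876220703125), 33.690067291259766)
white_mid 0.85 ((173.79730224609375, 220.71621704101562), (36.003379821777344, 24.166650772094727), 9.462322235107422)
dock 0.63 ((184.38778686523438, 178.69024658203125), (58.17925262451172, 86.39582824707031), 12.094757080078125)
```

Everything agrees: the lines are 145 mm long and 95 mm apart centre to centre, the dial pitch is 48 mm, and the row lies on the middle line. I'll move behind the row, with the fingers partly open for a two-point push, and take one close look.

```bash
cat >> h.py <<'E'
u=np.array([0.97303754,-0.23064674]);v=np.array([-u[1],u[0]]);o=np.array([0.64714623,0.14058064])
def P(x,y,z): return list(o+u*x+v*y)+[z]
YAW=np.degrees(np.arctan2(u[1],u[0]))
E
python3 - <<'E'
from h import *
best=None;q0=np.array(env.read_state()["joint_positions"])
for y in(YAW,YAW+180):
    q=env.inverse_kinematics(P(-.255,0,.12),[180,0,y])
    print(y,q)
    if q is not None and (best is None or abs(q-q0).max()<best[0]): best=(abs(np.array(q)-q0).max(),y)
y=best[1]; print("yaw",y)
env.gripper_to(0.34)
env.goto(P(-.255,0,.12),[180,0,y])
p=env.grab_frame("wrist");cv2.imwrite("pics/w1.png",p["image"])
p=env.grab_frame("top");cv2.imwrite("pics/t1.png",p["image"][120:340,100:300].repeat(3,0).repeat(3,1)[:600])
s=env.read_state();print(s["clock"],s["position"],s["tool_rot"],s["opening"],s["force"])
E
```

```text
-13.335151197852303 [ 4.75440268e+01  1.10976163e+01 -3.20526102e+01  2.54444375e-14
 -4.68497735e+01  2.91208220e+01]
166.6648488021477 [ 4.75440268e+01  1.10976163e+01 -3.20526102e+01 -2.54444375e-14
 -4.68497735e+01 -1.50879178e+02]
yaw -13.335151197852303
3.1667 [0.39941124 0.20055847 0.12026888] [-1.79950108e+02 -3.36270205e-02 -1.32677915e+01] 0.3410242783492498 [0.58662306 0.24535606 0.38769829]
```

View pics/w1.png

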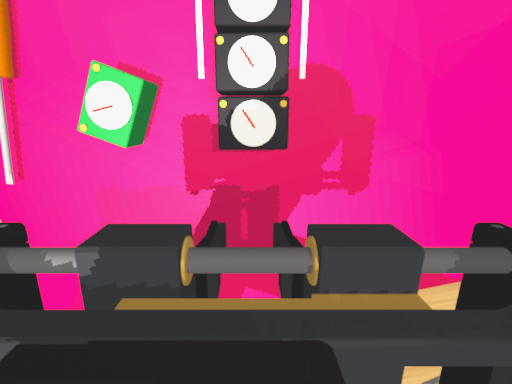

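View pics/t1.png

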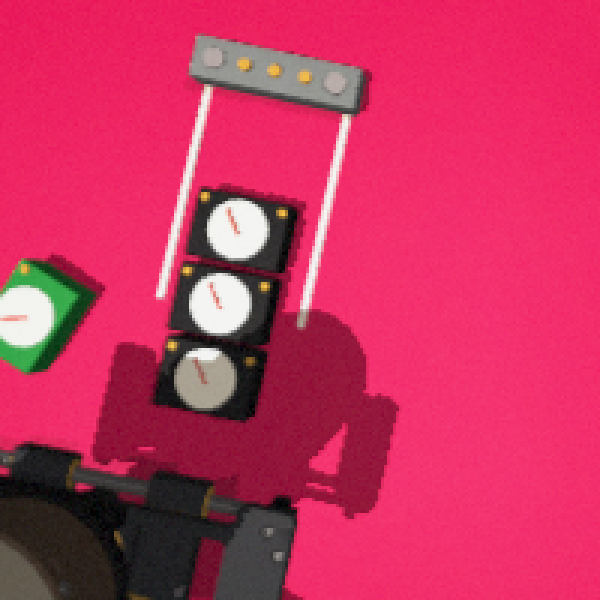

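The wrist view shows the row at column 252, centred between the lines (200 and 305) and in line with the fingers (251). The row is square. I'll descend and push part-way, then check.

```bash
python3 - <<'E'
from h import *
print(env.move_straight(P(-.255,0,.016),rate=.1,force_limit=15))
print(env.move_straight(P(-.222,0,.016),rate=.06,force_limit=15))
print(env.move_straight(P(-.180,0,.016),rate=.03,force_limit=15))
p=env.grab_frame("wrist");cv2.imwrite("pics/w2.png",p["image"])
s=env.read_state();print(s["clock"],s["position"],s["force"])
L,D=measure(env.grab_frame("top"))
for d in D: print(((d-o)@u).round(4),((d-o)@v).round(4))
E
```

```text
False
False
False
6.6583 [0.47100967 0.18145273 0.0159444 ] [-5.47727026  1.13227255  3.73391203]
-0.0599 -0.0008
-0.1033 0.0001
-0.141 -0.0008
```

View pics/w2.png

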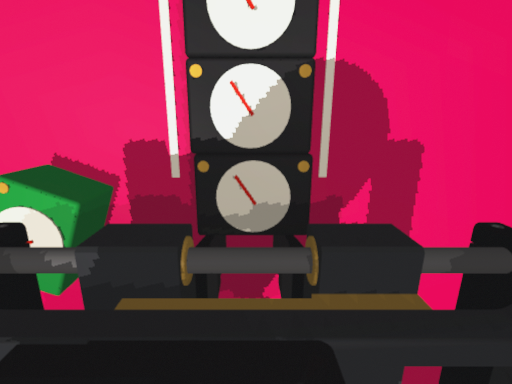

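The row is closed and straight at wrist column 252, with offsets within 1 mm. The front meter still has about 38 mm to go, so I'll continue to contact.

```bash
python3 - <<'E'
from h import *
print(env.move_straight(P(-.150,0,.016),rate=.03,force_limit=15))
print(env.move_straight(P(-.137,0,.016),rate=.015,force_limit=10))
s=env.read_state();print(s["clock"],((s["position"][:2]-o)@u),s["force"])
env.move_straight(P(-.175,0,.016),rate=.05)
env.move_straight(P(-.255,0,.1),rate=.15)
p=env.grab_frame("top");L,D=measure(p,(140,120,235,275))
for d in D: print(((d-o)@u).round(4),((d-o)@v).round(4))
cv2.imwrite("pics/t3.png",p["image"][120:300,100:300].repeat(3,0).repeat(3,1))
print(env.read_state()["clock"])
E
```

```text
False
True
8.4667 -0.14357407277927187 [ 0.00501473  0.46465929 -0.60282849]
-0.0223 -0.0006
-0.0665 -0.0006
-0.1107 -0.0019
10.2
```

View pics/t3.png

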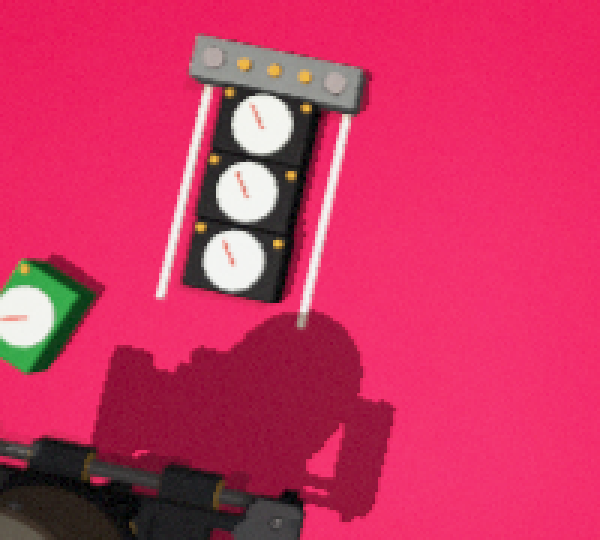

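The front meter touches the bar (x = −22 mm). The pitch is 44 mm, the offsets are within 2 mm and the row is square.

```bash
python3 -c "
from workcell import env
print(env.close_job())"
```

```text
the job is handed in; nothing more can be done
None
```

The white-dial row rests against its test bar as one closed, straight row, square to the bar and within about 2 mm of the middle line; the job is handed in at about 10 s on the robot's clock, though no verdict was returned.

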